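# Seat the portafilter rest and hold the tamping stand in the counter clamp

## Task

Put the steel portafilter rest, rib up, into the recess on top of the wooden tamping stand in the counter clamp and push it fully home, flush with the wood. Then pump the clamp's trigger (squeeze it to the handle, let it spring back, again), moving the jaw only in this way, until the jaw has closed on the stand and pressed it against the anvil. Finish holding the trigger squeezed, the stand gripped firmly but gently (hard squeezing cracks the glued wood, letting go loses the grip), and leave the other bar things where they stand.

Things in the scene. Friction and masses are not known exactly. Their poses are not given: they have to be found in the camera images.
- clamp: One-hand bar clamp bolted on the counter. Origin: on the counter below the trigger's pivot; x runs from handle to anvil, z up. Steel bed 90 mm wide, 6 mm thick, x -50 to 260 mm. Housing x -40 to 36, y +-20, up to z 110 mm. Black fixed handle above it: x -36 (rear face) to -24 mm, 26 mm wide, up to z 178 mm. The ratchet only advances the rod; let go, its weak brake keeps only about 3 N on the work.
- squeeze_point (a point): Fixed point at x -8, y 0, z 147 mm of clamp, with its axes: half-way between the handle's rear face (28 mm behind it) and the front face of the trigger at rest (28 mm before it), 37 mm above the housing. One finger behind the handle, one before the trigger, closing along the clamp's x axis, squeeze it. Free space around and above.
- trigger (a joint): Trigger angle, rad: 0 at rest, 0.56 fully squeezed. At squeeze_point's height its front face travels 26 mm back to the handle: both together measure 56 mm at rest, 30 mm squeezed. A spring (3 to 6 N there) returns it. A full squeeze moves the rod 11 to 19 mm (8 mm teeth); it stays there as the trigger returns. A 20 N squeeze gives 9 to 22 N at the jaw; one of 60 N can crack the stand.
- ram (a joint): Advance of the push rod (m) towards the anvil: 0 fully back, 0.095 at most. It starts 0 to 0.03 advanced; the jaw then stands 35 to 75 mm short of the stand.
- nose (a joint): How far the spring-loaded jaw pad is pressed back into the push rod (m): 0 free, 0.008 at its stop; 6 N per mm, so it reads the clamping force: 0.0015 to 0.0045 (9 to 27 N) is a good firm hold, above 0.006 the stand cracks.
- nose_face (a point): Centre of the jaw pad's front face (disc of 32 mm diameter) that comes to bear on the stand; with the clamp's axes.
- nose_pad: The jaw pad: black rubber disc of 32 mm diameter, 10 mm thick, axis 47 mm above the counter, that moves along the clamp's x axis. Its own origin is no useful point (it lies 62 mm behind its front face at counter height).
- push_rod: Toothed steel push rod that carries the jaw pad: 12 mm square, along the clamp's x, axis 47 mm above the counter; it sticks out of the housing's rear, at most to x = -131 mm. The robot must not push it. Its origin lies at counter height, 45 mm behind its front end.
- trigger_bar: The trigger's black upright bar, 14 mm thick, round, 60 mm long. Origin at the trigger's pivot, 100 mm above the counter.
- anvil: The clamp's fixed anvil: an upright plate 70 mm wide, 72 mm high; its flat face stands at x = 225 mm of clamp (same origin and axes as clamp).
- stand: Tamping stand: loose dark wood block 90 (x) by 70 (y) by 60 mm high, about 0.35 kg, on the clamp's bed (6 mm above the counter), up to 6 mm short of the anvil. Origin at the centre of its underside, x about along the clamp's x, z up. In the middle of its top a recess 49 (x) by 39 (y) mm, 12 mm deep, edges slightly bevelled.
- rest_center (a point): Portafilter rest, a loose steel T-piece, 0.15 kg: plate 46 (x) by 36 (y) by 12 mm, on it an upright rib 40 (x) by 14 (y) by 20 mm, 32 mm high in all. The point is its centre, 16 mm above its underside; x along the rib, z up. Starts upright on the counter, any yaw. Seated, this point is 64 mm above the stand's underside, the plate flush with the wood. Either way round fits.
- cup_center (a point): White coffee cup with a handle, 82 mm wide, 65 mm high; point on its axis, 30 mm up. Leave it.
- shaker_center (a point): Steel cocoa shaker, 58 mm diameter, 115 mm high; point at its middle. Leave it.
- pitcher_center (a point): Steel milk pitcher, 92 mm diameter, 100 mm high, with handle; point 50 mm up. Leave it.
- saucers_center (a point): Pile of white saucers, 136 mm diameter, 108 mm high; point at its middle. Leave it.
- syrup_center (a point): Syrup bottle, 56 mm diameter, 160 mm high; point at its middle. Leave it.
- shot_glass_center (a point): Small glass, 52 mm wide, 60 mm high; point at its middle. Leave it.
- carton_center (a point): Milk carton 70 by 70 by 190 mm high; point at its middle. Leave it.

How it is judged (in metres and radians):
On the way, in this order (a step that is already met when the one before it is completed fails the run):
1. the rest sits fully home in the stand's recess, its plate flush with the wood (z of rest_center in the frame of stand between 0.0615 and 0.066 m and horizontal distance between rest_center and stand below 0.005 m and angle between the z axis of rest_center and the z axis of stand, either way round below 0.06 rad), for 0.2 s.
2. then the jaw pad, driven by the squeezed trigger, closes on the stand (contact force between nose_pad and stand above 1 N and contact force between the fingers and trigger_bar above 1 N), for 0.1 s.
At the end, for the whole second after the job is handed in: The rest sits in the recess with its plate flush within 2 mm; the jaw pad presses the stand against the anvil with 5 to 32 N (at least 3 N on the anvil), the stand flat and straight in the clamp, and the robot still holds the trigger squeezed (at least 3 N) (all of step 1 and contact force between nose_pad and stand between 5 and 32 N and contact force between anvil and stand above 3 N and contact force between the fingers and trigger_bar above 3 N and angle between stand's own z axis and vertical below 0.06 rad and angle between the x axis of stand and the x axis of clamp, either way round below 0.08 rad and linear speed of stand below 0.02 m/s); the arm keeps its last pose, push and grip.
It fails at once if the stand is crushed: the jaw presses it with more than 38 N (contact force between nose_pad and stand above 38 N).
It fails at once if the jaw or push rod is pushed by the robot's fingers rather than by the trigger (contact force between the fingers and push_rod above 2 N or contact force between the fingers and nose_pad above 2 N).
It fails at once if another bar thing is moved more than 30 mm (distance of any of cup_center, shaker_center, pitcher_center, saucers_center, syrup_center, shot_glass_center, carton_center from where it was at the start of the episode above 0.03 m).
It also fails if it takes over 72 s, if anything falls off the work surface, if the arm or the gripper's body presses on something with over 40 N, if the wrist force passes 120 N, or if a joint passes its speed limit or range.

## Robot

A 6-joint arm with a two-finger parallel gripper is mounted at the origin on the work surface. World frame = base frame: x ahead of the robot, y to its left, z up, the work surface at z = 0. Lengths are in m, angles in degrees, forces in N, time in s.
With the tool pointing down it reaches from about 0.35 to 0.875 m from the base axis. Payload 4.2 kg.
Tool frame: the origin (TCP) lies between the finger pads; the fingertips stand 25 mm ahead of it and the grasp point (between the pads) lies 6 mm ahead of it (r.tips_ahead is the distance from the TCP to the fingertips, in m); z points along the fingers, y is the direction in which the jaws open and shut (so a half turn about z gives the same grasp; the last joint's range is limited). The gripper opens to 87 mm and grips with 3 to 60 N. Pads are 19 mm wide; open, the fingers measure 117 mm over their backs; the gripper's body (75 mm by 190 mm) begins 51 mm behind the grasp point.
Start: joints at [-60.928, 22.042, 0.453, 0, -68.411, -14.817], TCP at [0.154, -0.606, 0.248] pointing down, gripper open.
Joint ranges: [-179.83, 179.83], [-69.29, 118.12], [-61.27, 80.66], [-181.25, 117.63], [-171.15, -9.14], [-177.46, 177.46]. Speed limits (degrees/s): [159.86, 159.86, 180, 180, 180, 180].

## Interface

Orientations are given as a 3x3 rotation matrix whose columns are the frame's x, y, z axes.
In Python, from station import r, vision, finish_job gives the robot as it stands.
- The arm moves only by the shell command python3 -m jog 'ROWS'. ROWS is a JSON object of lists of equal length, an entry for each row: "rot": the turn, a rotation vector about the world's x, y, z in degrees, a list of three; "delta_pos": the shift along the world's x, y, z in mm, a list of three; "grip": the opening in per cent of the stroke, from 0 (shut) to 100 (fully open). A call has 1 to 10 rows; each row shifts and turns the commanded pose from where the row before left it; what a row does not reach is not made up. A row lasts 1/12 s, in which the tool goes at most 41.7 mm and 7.16 degrees, less where a joint would pass 70% of its speed; a pose out of reach is approached as far as the arm can. A call with a gripper value outside its range is refused whole. The fingers move at their own pace and stop on an object; the grip force is fixed at half the most. Time passes only in rows, so rows that do not move let the fingers close. It gives the time, the measured TCP pose, the force and the opening at its end, in the units of the state.
- r.sense(): the state, without advancing time (a new reading comes with each control period).
- vision.capture(name): name is "side" or "top" or "wrist"; returns a dict with "frame" (420x560x3 uint8, red, green, blue), "K" (3x3 intrinsics, pixels), "k1" (the pictures are not rectified: a ray, as slopes to the right and down, at radius r is drawn at 1 + k1 r^2 times it, then the intrinsics apply), "xyz" and "orientation" of the camera in the world. Camera axes: x right, y up, looking along -z (the intrinsics and any distortion apply to the point x, -y, -z); pixel columns grow to the right and rows downward; lengths in m; the calibration is good to about 2 mm. A picture is of the moment at which its call begins. There is no depth.
- finish_job(): hands the job in, once; it reports no verdict.
The state is a dict: "time_s": time; "joints": joint angles; "joint_velocities": joint speeds; "effort": joint torques, N m; "tcp_pos": TCP position; "ee_rot": TCP orientation; "wrist_force": force on the tool from outside, world axes, zero at the start; "moment": the same for the moment, N m; "gripper_width": opening from 0.0 (shut) to 1.0 (fully open).
Only numpy, scipy, OpenCV 4.12 (cv2) and the standard library are available. Lean on these libraries where they do the work, as an engineer would, in place of code of your own. Each camera call takes 0.05 s, during which the arm holds its last target. There are 200 camera calls.

## Working session

There is one attempt and no reset: what is moved stays moved. The work goes in short steps, Python scripts to look and compute and a shell command to move; the robot and the scene stay as the last step left them, time stands still between calls to the robot, and variables do not carry over. Pictures are saved under pics/ and viewed, about 8 in all and at most 12, crops included, and the job is handed in when it is done.

```bash
ls; mkdir -p pics; cat > h.py <<'E'
import numpy as np, cv2
from station import r, vision, finish_job
def cap(n,f=None):
    c=vision.capture(n)
    c={k:(np.array(v) if k!='k1' else v) for k,v in c.items()}
    if f: cv2.imwrite('pics/'+f,c['frame'][:,:,::-1])
    np.savez('pics/'+n+'_last.npz',**c)
    return c
def load(n): return dict(np.load('pics/'+n+'_last.npz'))
def ray(c,u,v):
    K=c['K'];k=float(c['k1']);d=np.array([(u-K[0,2])/K[0,0],(v-K[1,2])/K[1,1]])
    s=d.copy()
    for _ in range(30): s=d/(1+k*(s@s))
    return c['orientation'].reshape(3,3)@np.array([s[0],-s[1],-1])
def atz(c,u,v,z):
    d=ray(c,u,v);o=c['xyz'];return o+d*(z-o[2])/d[2]
def proj(c,p):
    q=c['orientation'].reshape(3,3).T@(np.array(p)-c['xyz']);s=np.array([q[0],-q[1]])/-q[2]
    s=s*(1+float(c['k1'])*(s@s));return np.array([c['K'][0,0]*s[0]+c['K'][0,2],c['K'][1,1]*s[1]+c['K'][1,2]])
E
python3 - <<'E'
from h import *
for n in('top','side'):
    c=cap(n,n+'0.png');print(n,c['xyz'],c['K'].tolist(),c['k1'],c['orientation'].round(3).tolist())
E
```

```text
pics
top [ 0.36641865 -0.00780097  1.48350468] [[409.8498577062756, 0.0, 283.9716560498011], [0.0, 409.8498577062756, 210.87589881083102], [0.0, 0.0, 1.0]] -0.09444098169992994 [[-0.024, 0.984, -0.177], [-1.0, -0.024, 0.002], [-0.003, 0.177, 0.984]]
side [0.44384667 0.75219054 1.07883968] [[415.52716537881776, 0.0, 273.4376173307473], [0.0, 415.52716537881776, 200.25541656489895], [0.0, 0.0, 1.0]] -0.06617535505317688 [[-0.983, 0.132, -0.125], [-0.181, -0.765, 0.618], [-0.014, 0.63, 0.776]]
```

View pics/top0.png

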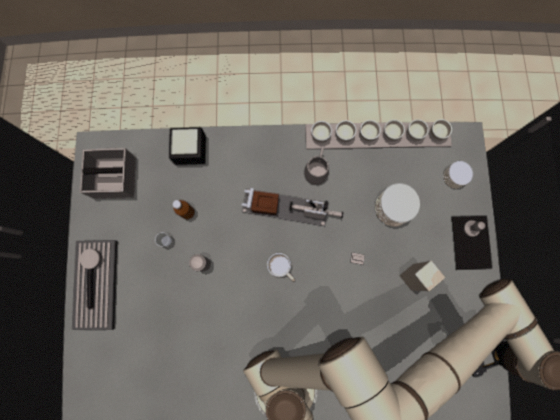

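View pics/side0.png

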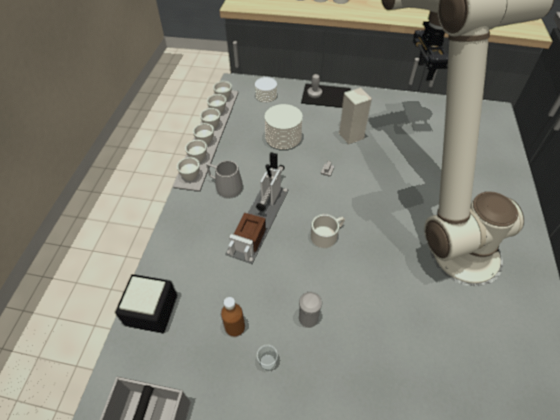

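Top view: the clamp runs from the handle at about (316,207) to the anvil at (247,203), with the stand at (265,202). The rest is at (357,258) and the cup at (280,266). I'll enlarge these.

```bash
python3 - <<'E'
from h import *
t=cv2.imread('pics/top0.png')
a=cv2.resize(t[180:230,235:350],None,fx=6.9,fy=6.9,interpolation=cv2.INTER_CUBIC)
b=cv2.resize(t[245:271,340:375],None,fx=9,fy=9,interpolation=cv2.INTER_CUBIC)
o=np.zeros((600,800,3),np.uint8);o[:a.shape[0],:a.shape[1]]=a[:,:800];o[350:350+b.shape[0],:b.shape[1]]=b
cv2.imwrite('pics/crop1.png',o)
c=load('top')
for n,u,v,z in[('rest',357,258,.016),('stand',265,202,.066),('anvil',247,203,.07),('rodend',341,214,.05),('handle',316,206,.15)]:print(n,atz(c,u,v,z).round(3))
E
```

```text
rest [ 0.453 -0.267  0.016]
stand [0.656 0.056 0.066]
anvil [0.653 0.119 0.07 ]
rodend [ 0.609 -0.212  0.05 ]
handle [ 0.621 -0.116  0.15 ]
```

View pics/crop1.png

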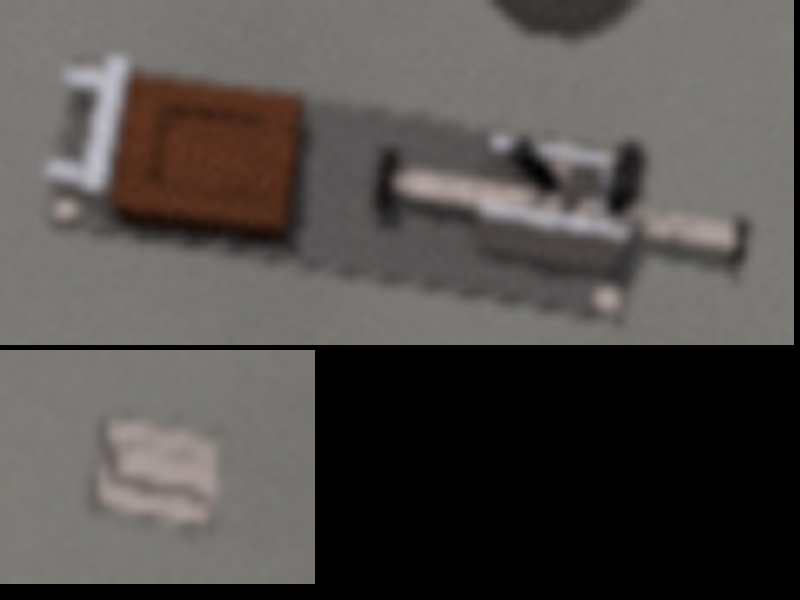

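```bash
python3 - <<'E'
from h import *
s=r.sense();print(np.array(s['ee_rot']).round(3).tolist(),s['tcp_pos'],s['time_s'],s['wrist_force'],r.tips_ahead)
c=cap('wrist');R=np.array(s['ee_rot']).reshape(3,3)
print('cam in tool',(R.T@(c['xyz']-np.array(s['tcp_pos']))).round(3),(R.T@c['orientation'].reshape(3,3)).round(2).tolist(),c['K'][0,0])
t=load('top')
# bed lower edge & rib edge directions; crop scale 6.9 / 9
f=lambda x,y:(235+x/6.9,180+y/6.9)
a=atz(t,*f(60,228),.006);b=atz(t,*f(620,318),.006);d=a-b;print('clamp x yaw',np.degrees(np.arctan2(d[1],d[0])),a,b)
g=lambda x,y:(340+x/9,245+(y-350)/9)
a=atz(t,*g(120,480),.012);b=atz(t,*g(205,495),.012);d=a-b;print('rib yaw',np.degrees(np.arctan2(d[1],d[0])))
for p in[(103,420),(218,435),(210,522),(97,500)]:print(atz(t,*g(*p),.02).round(3))
for p in[(132,75),(302,97),(288,235),(112,215)]:print('st',atz(t,*f(*p),.066).round(3))
E
```

```text
[[-0.969, -0.246, -0.001], [-0.246, 0.969, 0.002], [0.0, 0.002, -1.0]] [ 0.15379964 -0.605266    0.24657828] 0.1 [-0.38884618  0.18930654 -0.12229612] 0.025
cam in tool [ 0.074 -0.001 -0.137] [[-0.0, 0.96, 0.27], [1.0, 0.0, -0.0], [-0.0, 0.27, -0.96]] 306.81547446096243
clamp x yaw 79.33859298451159 [0.62849451 0.13758295 0.006     ] [ 0.57292333 -0.1576089   0.006     ]
rib yaw 78.39005169351991
[ 0.472 -0.247  0.02 ]
[ 0.465 -0.293  0.02 ]
[ 0.431 -0.288  0.02 ]
[ 0.441 -0.243  0.02 ]
st [0.697 0.094 0.066]
st [0.683 0.007 0.066]
st [0.611 0.016 0.066]
st [0.624 0.105 0.066]
```

```bash
python3 -m jog '{"delta_pos":[[26,29,0],[26,29,0],[26,29,0],[26,29,0],[26,29,0],[26,29,0],[26,29,0],[26,29,0],[26,29,0],[26,29,0]],"rot":[[0,0,-2.55],[0,0,-2.55],[0,0,-2.55],[0,0,-2.55],[0,0,-2.55],[0,0,-2.55],[0,0,-2.55],[0,0,-2.55],[0,0,-2.55],[0,0,-2.55]],"grip":[100,100,100,100,100,100,100,100,100,100]}'
```

```text
time_s: 0.98
tcp_pos: [0.4147, -0.314, 0.2475]
ee_rot: [[-0.98, 0.197, -0.0], [0.197, 0.98, 0.0], [0.0, 0.0, -1.0]]
wrist_force: [0.2, -0.0, -0.8]
gripper_width: 0.999
```

```bash
python3 -m jog '{"delta_pos":[[19,24,-25],[19,23,-25],[0,0,0]],"rot":[[0,0,0],[0,0,0],[0,0,0]],"grip":[100,100,100]}'; python3 - <<'E'
from h import *
c=cap('wrist','w1.png');cv2.imwrite('pics/w1b.png',cv2.resize(c['frame'][:,:,::-1],None,fx=1.4,fy=1.4,interpolation=cv2.INTER_CUBIC))
E
```

```text
time_s: 1.23
tcp_pos: [0.4519, -0.2645, 0.1928]
ee_rot: [[-0.981, 0.191, -0.007], [0.191, 0.981, 0.004], [0.008, 0.003, -1.0]]
wrist_force: [-0.6, -0.5, -1.1]
gripper_width: 1.004
```

View pics/w1b.png

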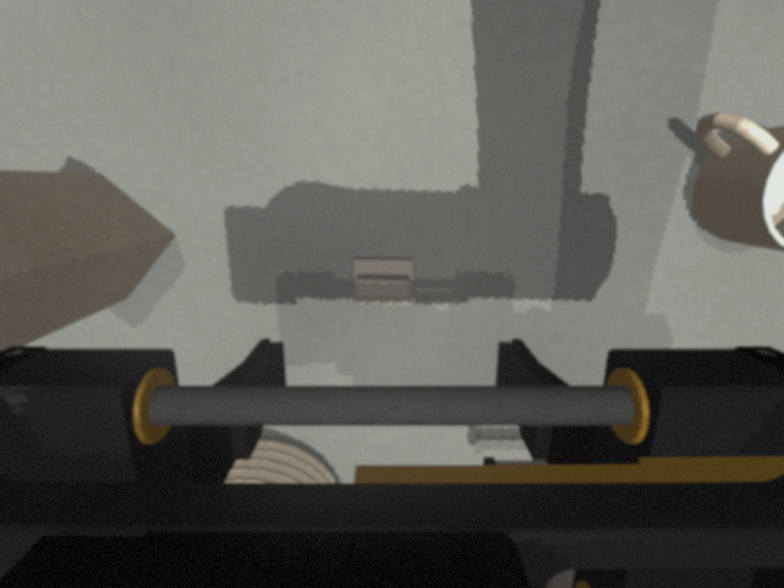

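The rest is at about (384,280) in the 1.4x image and lines up with the jaws. I'll crop that area and overlay the model's projection.

```bash
cat >> h.py <<'E'
def restpts(x,y,yaw,z0=0):
    cs,sn=np.cos(yaw),np.sin(yaw);o=[]
    for L,W,z in[(46,36,0),(46,36,12),(40,14,12),(40,14,32)]:
        o.append([(x+(cs*a*L-sn*b*W)/2e3,y+(sn*a*L+cs*b*W)/2e3,z0+z/1e3) for a,b in[(1,1),(1,-1),(-1,-1),(-1,1)]])
    return o
E
python3 - <<'E'
from h import *
c=load('wrist');s=7;u0,v0=235,170
im=cv2.resize(c['frame'][v0:v0+55,u0:u0+80,::-1],None,fx=s,fy=s,interpolation=cv2.INTER_CUBIC)
im2=im.copy()
p=atz(c,384/1.4,270/1.4,.012);print(p)
for q in restpts(.453,-.267,np.radians(79)):
    uv=np.array([((proj(c,k)-(u0,v0)+.5)*s) for k in q]).astype(int)
    cv2.polylines(im2,[uv],True,(0,255,0),1)
cv2.imwrite('pics/c2.png',np.hstack([im[:, :400],im2[:, :400]]))
E
```

```text
[ 0.44423924 -0.26785192  0.012     ]
```

View pics/c2.png

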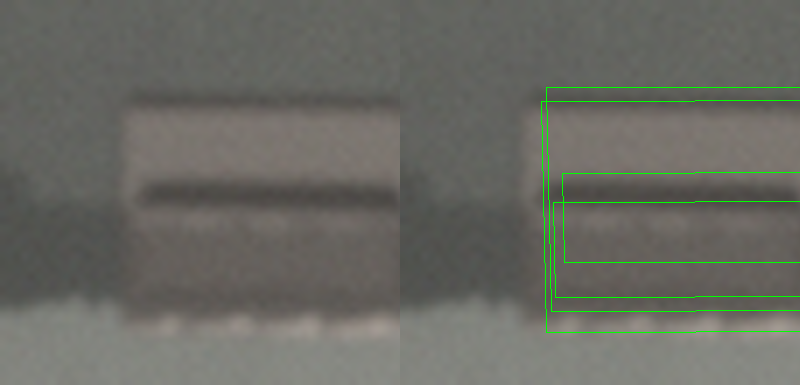

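```bash
python3 - <<'E'
from h import *
c=load('wrist')
for u in(252.1,273.7,295.2):
  p=atz(c,u,184.3,.012);print(p.round(4))
n=np.array([.9816,-.1908,0])
p=atz(c,273.7,184.3,.012)+.018*n;s=r.sense();print('rest',p,s['tcp_pos'],'delta mm',(p-s['tcp_pos'])*1e3)
a=np.array(s['ee_rot']).reshape(3,3)[:,1];print(np.degrees(np.arctan2(a[1],a[0])))
E
```

```text
[ 0.4308 -0.2889  0.012 ]
[ 0.4352 -0.2667  0.012 ]
[ 0.4395 -0.2445  0.012 ]
rest [ 0.45282447 -0.27010104  0.012     ] [ 0.45166066 -0.26630389  0.19474077] delta mm [   1.16380417   -3.79715222 -182.74076667]
78.96232615134802
```

```bash
python3 -m jog '{"delta_pos":[[1,-4,-35],[0,0,-35],[0,0,-35],[0,0,-30],[0,0,-20],[0,0,0],[0,0,0]],"rot":[[0,0,0],[0,0,0],[0,0,0],[0,0,0],[0,0,0],[0,0,0],[0,0,0]],"grip":[100,100,100,100,100,100,100]}'
```

```text
time_s: 1.87
tcp_pos: [0.4526, -0.2735, 0.0425]
ee_rot: [[-0.981, 0.195, -0.001], [0.195, 0.981, -0.0], [0.001, -0.0, -1.0]]
wrist_force: [1.0, 0.0, 0.9]
gripper_width: 1.0
```

```bash
python3 -m jog '{"delta_pos":[[0,3,-3],[0,0,0],[0,0,0],[0,0,0],[0,0,0],[0,0,0],[0,0,0],[0,0,0],[0,0,0],[0,0,0]],"rot":[[0,0,0],[0,0,0],[0,0,0],[0,0,0],[0,0,0],[0,0,0],[0,0,0],[0,0,0],[0,0,0],[0,0,0]],"grip":[100,0,0,0,0,0,0,0,0,0]}'
```

```text
time_s: 2.7
tcp_pos: [0.4529, -0.2697, 0.0395]
ee_rot: [[-0.981, 0.195, -0.0], [0.195, 0.981, 0.0], [0.0, -0.0, -1.0]]
wrist_force: [-0.3, -0.2, 0.1]
gripper_width: 0.454
```

```bash
python3 -m jog '{"delta_pos":[[0,0,35],[0,0,35],[0,0,35],[0,0,35],[0,0,35],[0,0,35]],"rot":[[0,0,0],[0,0,0],[0,0,0],[0,0,0],[0,0,0],[0,0,0]],"grip":[0,0,0,0,0,0]}'; python3 -m jog '{"delta_pos":[[22,32,0],[22,32,0],[23,32,0],[23,32,0],[22,32,0],[23,32,0],[23,32,0],[23,32,0],[23,32,0],[23,32,0]],"rot":[[0,0,0],[0,0,0],[0,0,0],[0,0,0],[0,0,0],[0,0,0],[0,0,0],[0,0,0],[0,0,0],[0,0,0]],"grip":[0,0,0,0,0,0,0,0,0,0]}'; python3 -m jog '{"delta_pos":[[0,0,0],[0,0,0],[0,0,0]],"rot":[[0,0,0],[0,0,0],[0,0,0]],"grip":[0,0,0]}'; python3 - <<'E'
from h import *
c=cap('wrist');cv2.imwrite('pics/w2b.png',cv2.resize(c['frame'][:,:,::-1],None,fx=1.4,fy=1.4,interpolation=cv2.INTER_CUBIC))
s=r.sense();print(s['tcp_pos'],c['xyz'])
E
```

```text
time_s: 3.2
tcp_pos: [0.4521, -0.2694, 0.251]
ee_rot: [[-0.981, 0.195, -0.001], [0.195, 0.981, 0.001], [0.001, 0.0, -1.0]]
wrist_force: [0.4, 0.0, -1.7]
gripper_width: 0.453
time_s: 4.03
tcp_pos: [0.6803, 0.0521, 0.2487]
ee_rot: [[-0.981, 0.195, -0.002], [0.195, 0.981, -0.0], [0.002, -0.0, -1.0]]
wrist_force: [1.0, 0.0, -0.2]
gripper_width: 0.457
time_s: 4.28
tcp_pos: [0.6793, 0.0502, 0.2484]
ee_rot: [[-0.981, 0.195, -0.003], [0.195, 0.981, -0.001], [0.002, -0.001, -1.0]]
wrist_force: [-0.8, -0.2, -1.1]
gripper_width: 0.455
[0.67917459 0.04957762 0.24902019] [0.60760183 0.06408757 0.38522433]
```

View pics/w2b.png

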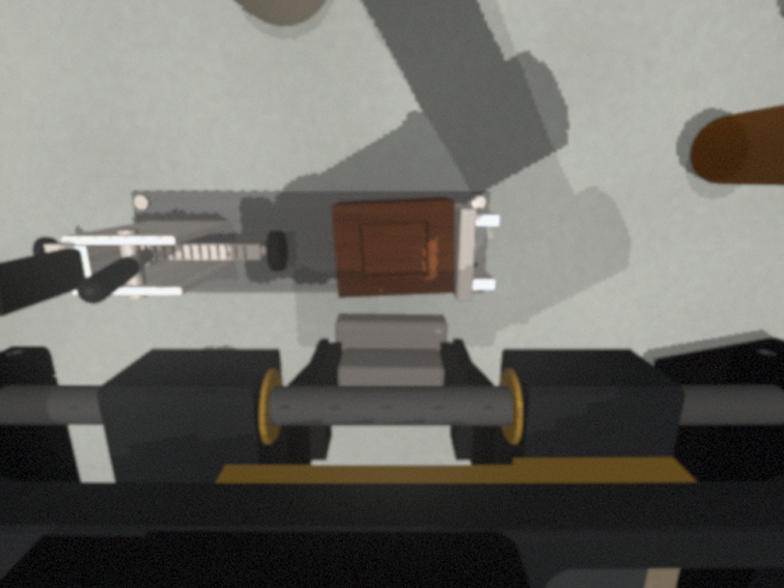

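The bed is parallel to the image. The stand top is at (332..457, 198..297), its recess at (362..428, 221..275), the jaw pad at (277,250), and the held rest at (391,350). I'll crop for accurate corners.

```bash
python3 - <<'E'
from h import *
c=load('wrist');u0,v0=225,134
cv2.imwrite('pics/c3.png',cv2.resize(c['frame'][v0:v0+100,u0:u0+125,::-1],None,fx=6,fy=6,interpolation=cv2.INTER_CUBIC))
E
```

```text
(no output)
```

View pics/c3.png

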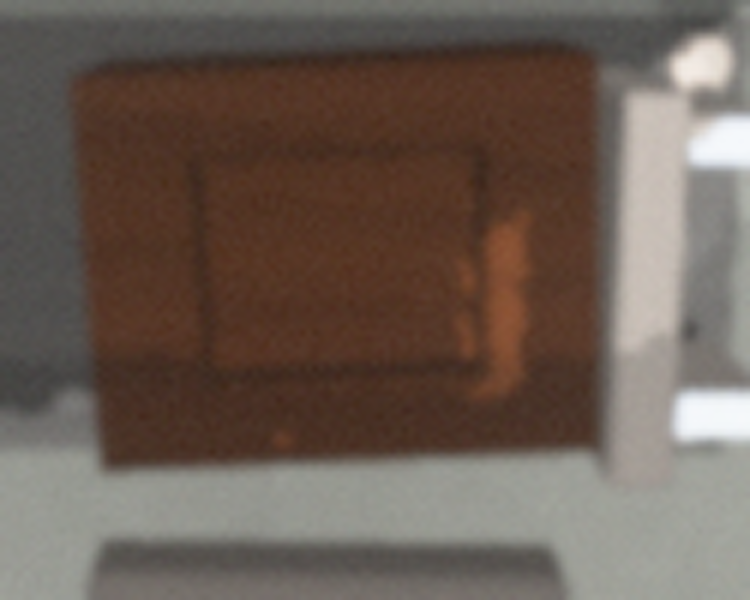

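```bash
python3 - <<'E'
from h import *
c=load('wrist')
f=lambda x,y,z=.066:atz(c,225+x/6-.5+.08,134+y/6-.42,z)
S=np.array([f(75,82),f(592,54),f(600,447),f(105,467)]);Q=np.array([f(193,153),f(484,146),f(488,370),f(208,378)])
for n,P in(('stand',S),('recess',Q)):
    print(n,P.mean(0).round(4),'lens',[round(np.linalg.norm(P[i]-P[i-1])*1e3,1) for i in range(4)],'yaw',[round(np.degrees(np.arctan2(*(d[1::-1]))),1) for d in(P[1]-P[0],P[2]-P[3],P[0]-P[3],P[1]-P[2])])
# bed edge, 1.4 scale picture
g=lambda x,y,z:atz(c,(x+.5)/1.4-.5,(y+.5)/1.4-.5,z)
a,b=g(135,191,.006),g(488,192,.006);d=b-a;print('bed',a,b,np.linalg.norm(d),np.degrees(np.arctan2(d[1],d[0])))
# anvil face top edge line z=.072
p=f(622,90,.072);q=f(610,475,.072);print('anvil face top',p,q)
# pad, held rest
p=g(277,250,.047+.006);print('pad',p)
s=r.sense();z=s['tcp_pos'][2]-.0395+.012
# held rest plate top near edge (crop)
g2=lambda x,y:g(x,y,z)
for x,y in((338,317),(444,317)):print('held',z,g2(x,y))
print(s['tcp_pos'])
E
```

```text
stand [0.659  0.0567 0.066 ] lens [np.float64(68.0), np.float64(87.9), np.float64(69.0), np.float64(89.0)] yaw [np.float64(81.8), np.float64(81.2), np.float64(171.2), np.float64(172.1)]
recess [0.6582 0.0569 0.066 ] lens [np.float64(39.6), np.float64(50.0), np.float64(39.3), np.float64(49.7)] yaw [np.float64(80.1), np.float64(80.4), np.float64(171.5), np.float64(171.1)]
bed [ 0.57473589 -0.15434847  0.006     ] [0.63519351 0.14362971 0.006     ] 0.3040495402547436 78.53078847692923
anvil face top [0.63767762 0.10837098 0.072     ] [0.70334755 0.09605294 0.072     ]
pad [ 0.64334397 -0.03359887  0.053     ]
held 0.2215201856429462 [0.65615643 0.0328191  0.22152019]
held 0.2215201856429462 [0.66443098 0.07448577 0.22152019]
[0.67917459 0.04957762 0.24902019]
```

```bash
python3 - <<'E'
from h import *
c=load('wrist');s=r.sense();t=s['tcp_pos']
for q in restpts(t[0],t[1],np.radians(78.8),t[2]-.0395):
    print([((proj(c,k)+.5)*1.4-.5).round(0).tolist() for k in q])
g=lambda x,y,z:atz(c,(x+.5)/1.4-.5,(y+.5)/1.4-.5,z)
a,b=g(336,316,t[2]-.0395),g(446,316,t[2]-.0395);m=(a+b)/2;print(np.linalg.norm(a-b),m+.018*np.array([.981,-.194,0])-t)
E
```

```text
[[444.0, 311.0], [441.0, 387.0], [339.0, 387.0], [337.0, 311.0]]
[[447.0, 320.0], [444.0, 401.0], [336.0, 401.0], [333.0, 320.0]]
[[439.0, 346.0], [438.0, 377.0], [342.0, 377.0], [341.0, 346.0]]
[[445.0, 366.0], [444.0, 401.0], [336.0, 401.0], [335.0, 366.0]]
0.047284467114444895 [ 2.19639822e-03 -9.42880763e-05 -3.95000000e-02]
```

```bash
python3 -m jog '{"delta_pos":[[-21,7,-15],[0,0,-30],[0,0,-30],[0,0,-30],[0,0,-25],[0,0,-6],[0,0,0],[0,0,0]],"rot":[[0,0,2.2],[0,0,0],[0,0,0],[0,0,0],[0,0,0],[0,0,0],[0,0,0],[0,0,0]],"grip":[0,0,0,0,0,0,0,0]}'; python3 - <<'E'
from h import *
s=r.sense();print(s['tcp_pos'])
c=cap('wrist');u0,v0=210,150
cv2.imwrite('pics/c4.png',cv2.resize(c['frame'][v0:v0+110,u0:u0+145,::-1],None,fx=5.4,fy=5.4,interpolation=cv2.INTER_CUBIC))
E
```

```text
time_s: 5.0
tcp_pos: [0.6596, 0.0565, 0.1151]
ee_rot: [[-0.987, 0.158, 0.002], [0.158, 0.987, -0.0], [-0.002, 0.0, -1.0]]
wrist_force: [-0.4, 0.6, -0.7]
gripper_width: 0.459
[0.65963887 0.05648632 0.11512442]
```

View pics/c4.png

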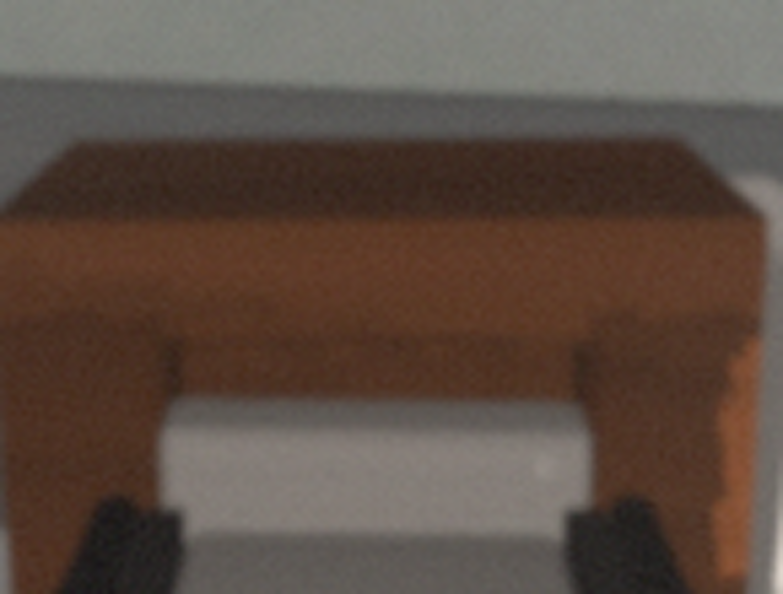

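Yaw is aligned. The recess's near edge is at y≈333 and its sides at x≈166 and 588. The plate's near bottom edge is at y≈400, with the plate spanning x 160..592.

```bash
python3 - <<'E'
from h import *
c=load('wrist');s=r.sense();R=np.array(s['ee_rot']).reshape(3,3);t=np.array(s['tcp_pos'])
f=lambda x,y,z:1e3*(R.T@(atz(c,210+(x+.5)/5.4-.5,150+(y+.5)/5.4-.5,z)-t))
zb=t[2]-.0395
for n,a in dict(recN=(375,333,.066),recL=(166,340,.066),recR=(588,340,.066),standN=(375,215,.066),standL=(0,215,.066),standR=(765,215,.066),plBotN=(375,402,zb),plTopN=(375,432,zb+.012),plTL=(158,432,zb+.012),plTR=(592,432,zb+.012),ribN=(375,537,zb+.012)).items(): print(n,f(*a).round(1))
E
```

```text
recN [22.5 -0.9 49.9]
recL [ 21.6 -25.2  49.9]
recR [21.6 23.9 49.9]
standN [36.4 -0.9 49.8]
standL [ 36.5 -43.7  49.8]
standR [36.4 43.6 49.9]
plBotN [17.4 -0.9 39.4]
plTopN [18.  -0.9 27.4]
plTL [ 18.  -23.5  27.4]
plTR [17.9 21.7 27.5]
ribN [ 6.2 -0.9 27.5]
```

```bash
python3 -m jog '{"delta_pos":[[-2,0.7,0],[0,0,-4],[0,0,-4],[0,0,-3],[0,0,-2],[0,0,-2],[0,0,0],[0,0,0]],"rot":[[0,0,0],[0,0,0],[0,0,0],[0,0,0],[0,0,0],[0,0,0],[0,0,0],[0,0,0]],"grip":[0,0,0,0,0,0,0,0]}'
```

```text
time_s: 5.72
tcp_pos: [0.657, 0.0581, 0.0983]
ee_rot: [[-0.988, 0.157, 0.0], [0.157, 0.988, 0.0], [-0.0, 0.0, -1.0]]
wrist_force: [1.4, 0.5, -1.8]
gripper_width: 0.46
```

```bash
python3 -m jog '{"delta_pos":[[0,0,-2],[0,0,-2],[0,0,-1],[0,0,-1],[0,0,0],[0,0,0]],"rot":[[0,0,0],[0,0,0],[0,0,0],[0,0,0],[0,0,0],[0,0,0]],"grip":[0,0,0,0,0,0]}'
```

```text
time_s: 6.22
tcp_pos: [0.6571, 0.058, 0.0936]
ee_rot: [[-0.988, 0.157, 0.001], [0.157, 0.988, -0.0], [-0.001, 0.0, -1.0]]
wrist_force: [-2.3, -0.4, 5.2]
gripper_width: 0.454
```

```bash
python3 -m jog '{"delta_pos":[[0,0,-1],[0,0,-1],[0,0,0],[0,0,0]],"rot":[[0,0,0],[0,0,0],[0,0,0],[0,0,0]],"grip":[0,0,0,0]}'; python3 -m jog '{"delta_pos":[[0,0,1],[0,0,0],[0,0,0],[0,0,0],[0,0,30],[0,0,0],[0,0,0],[0,0,0],[0,0,0],[0,0,0]],"rot":[[0,0,0],[0,0,0],[0,0,0],[0,0,0],[0,0,0],[0,0,0],[0,0,0],[0,0,0],[0,0,0],[0,0,0]],"grip":[90,90,90,90,90,0,0,0,0,0]}'
```

```text
time_s: 6.55
tcp_pos: [0.6571, 0.058, 0.0935]
ee_rot: [[-0.988, 0.156, 0.001], [0.156, 0.988, -0.0], [-0.001, -0.0, -1.0]]
wrist_force: [-4.5, 0.4, 13.0]
gripper_width: 0.455
time_s: 7.38
tcp_pos: [0.6563, 0.0578, 0.1203]
ee_rot: [[-0.988, 0.157, -0.002], [0.157, 0.988, -0.0], [0.002, -0.001, -1.0]]
wrist_force: [0.7, 0.4, -0.5]
gripper_width: 0.546
```

```bash
python3 -m jog '{"delta_pos":[[0,0,0],[0,0,0],[0,0,0],[0,0,0],[0,0,-5],[0,0,-3],[0,0,-2],[0,0,-1],[0,0,0],[0,0,0]],"rot":[[0,0,0],[0,0,0],[0,0,0],[0,0,0],[0,0,0],[0,0,0],[0,0,0],[0,0,0],[0,0,0],[0,0,0]],"grip":[0,0,0,0,0,0,0,0,0,0]}'
```

```text
time_s: 8.22
tcp_pos: [0.6573, 0.058, 0.1115]
ee_rot: [[-0.988, 0.157, 0.001], [0.157, 0.988, -0.0], [-0.001, 0.0, -1.0]]
wrist_force: [-1.1, -0.1, 5.6]
gripper_width: 0.003
```

```bash
python3 -m jog '{"delta_pos":[[0,0,-1],[0,0,0],[0,0,20],[0,0,40],[0,0,40],[0,0,40],[0,-25,25],[3,-35,15],[0,-35,0],[0,0,0]],"rot":[[0,0,0],[0,0,0],[0,0,0],[0,0,0],[0,0,0],[0,0,-2.4],[0,0,0],[0,0,0],[0,0,0],[0,0,0]],"grip":[0,0,0,20,60,100,100,100,100,100]}';python3 -m jog '{"delta_pos":[[0,0,0],[0,0,0]],"rot":[[0,0,0],[0,0,0]],"grip":[100,100]}'; python3 - <<'E'
from h import *
c=cap('wrist');cv2.imwrite('pics/w5.png',cv2.resize(c['frame'][:,:,::-1],None,fx=1.4,fy=1.4,interpolation=cv2.INTER_CUBIC))
s=r.sense();print(s['tcp_pos'],c['xyz'])
E
```

```text
time_s: 9.05
tcp_pos: [0.6599, -0.0418, 0.2906]
ee_rot: [[-0.979, 0.203, 0.002], [0.203, 0.979, -0.0], [-0.002, -0.0, -1.0]]
wrist_force: [0.7, 0.1, 0.9]
gripper_width: 0.447
time_s: 9.22
tcp_pos: [0.6596, -0.037, 0.2884]
ee_rot: [[-0.98, 0.199, -0.002], [0.199, 0.98, 0.0], [0.002, -0.0, -1.0]]
wrist_force: [0.4, -0.2, -0.6]
gripper_width: 0.598
[ 0.65969309 -0.03643648  0.28848459] [ 0.58786093 -0.02293045  0.4252282 ]
```

View pics/w5.png

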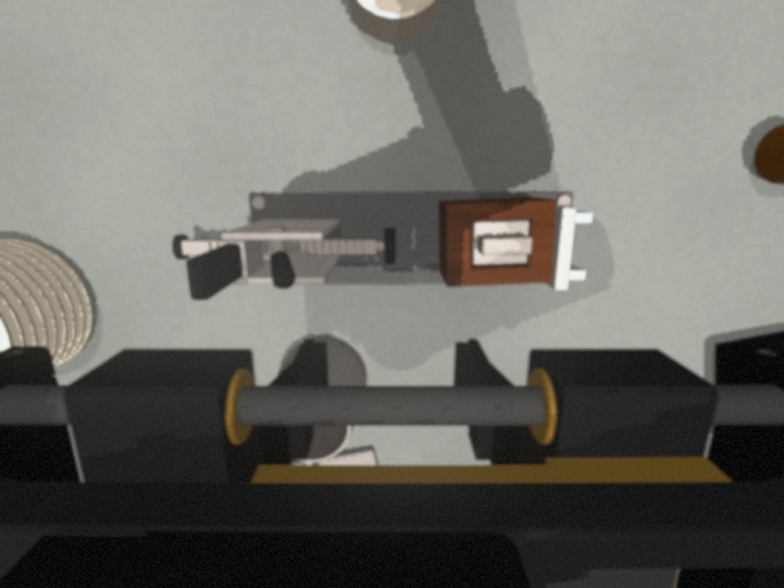

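The rest sits in the recess at (500,243). The handle is at (188..240, 245..298), the trigger top at (283,268), and the jaw pad front at x≈396.

```bash
python3 - <<'E'
from h import *
c=load('wrist');t=np.array(r.sense()['tcp_pos'])
g=lambda x,y,z:atz(c,(x+.5)/1.4-.5,(y+.5)/1.4-.5,z)
a,b=g(249,193,.006),g(573,192,.006);d=b-a;y=np.arctan2(d[1],d[0]);print(np.linalg.norm(d),np.degrees(y))
y=np.radians(78.6);X=np.array([np.cos(y),np.sin(y),0]);Y=np.array([-X[1],X[0],0]);Z=np.array([0,0,1])
m=(a+b)/2;O=m-.105*X-.045*Y;O[2]=0;print('O',O)
P=lambda x,yy,z:((proj(c,O+X*x/1e3+Y*yy/1e3+Z*z/1e3)+.5)*1.4-.5).round(0).tolist()
print('handle top',[P(*k,178) for k in((-36,13),(-24,13),(-24,-13),(-36,-13))],'base',[P(*k,110) for k in((-36,13),(-24,13))])
print('anvil top',P(225,35,72),P(225,-35,72),'housing',P(36,20,110),P(36,-20,110))
s=O-.008*X;s[2]=.153;print('target tcp',s,'delta mm',(s-t)*1e3)
p=g(396,246,.047);print('pad front x',(p-O)@X, 'stand left edge x',(g(441,245,.066)-O)@X)
E
```

```text
0.30818146874617763 78.6827692864008
O [ 0.62821322 -0.11828026  0.        ]
handle top [[183.0, 259.0], [203.0, 259.0], [208.0, 302.0], [189.0, 302.0]] base [[226.0, 242.0], [242.0, 242.0]]
anvil top [563.0, 208.0] [554.0, 291.0] housing [323.0, 232.0] [325.0, 285.0]
target tcp [ 0.62663196 -0.12612243  0.153     ] delta mm [ -33.06112929  -89.68594346 -135.48458619]
pad front x 0.0902576183398852 stand left edge x 0.12782055154476213
```

```bash
python3 -m jog '{"delta_pos":[[-12,-30,0],[-11,-30,0],[-10,-30,0],[0,0,-30],[0,0,-25],[0,0,0],[0,0,0],[0,0,0]],"rot":[[0,0,0],[0,0,0],[0,0,0],[0,0,0],[0,0,0],[0,0,0],[0,0,0],[0,0,0]],"grip":[100,100,100,100,100,100,100,100]}'
```

```text
time_s: 9.93
tcp_pos: [0.628, -0.1262, 0.2358]
ee_rot: [[-0.981, 0.196, 0.002], [0.196, 0.981, -0.001], [-0.002, -0.001, -1.0]]
wrist_force: [0.5, -0.3, -0.6]
gripper_width: 1.001
```

```bash
python3 -m jog '{"delta_pos":[[-1,0,-30],[0,0,-30],[0,0,-20],[0,0,-3],[0,0,0],[0,0,0],[0,0,0],[0,0,0],[0,0,0]],"rot":[[0,0,0],[0,0,0],[0,0,0],[0,0,0],[0,0,0],[0,0,0],[0,0,0],[0,0,0],[0,0,0]],"grip":[100,100,100,80,66,66,66,66,66]}'; python3 - <<'E'
from h import *
c=cap('wrist');cv2.imwrite('pics/w6.png',cv2.resize(c['frame'][:,:,::-1],None,fx=1.4,fy=1.4,interpolation=cv2.INTER_CUBIC))
E
```

```text
time_s: 10.68
tcp_pos: [0.6277, -0.1265, 0.154]
ee_rot: [[-0.98, 0.198, 0.006], [0.198, 0.98, 0.0], [-0.005, 0.001, -1.0]]
wrist_force: [1.3, 3.4, 2.3]
gripper_width: 0.686
```

View pics/w6.png

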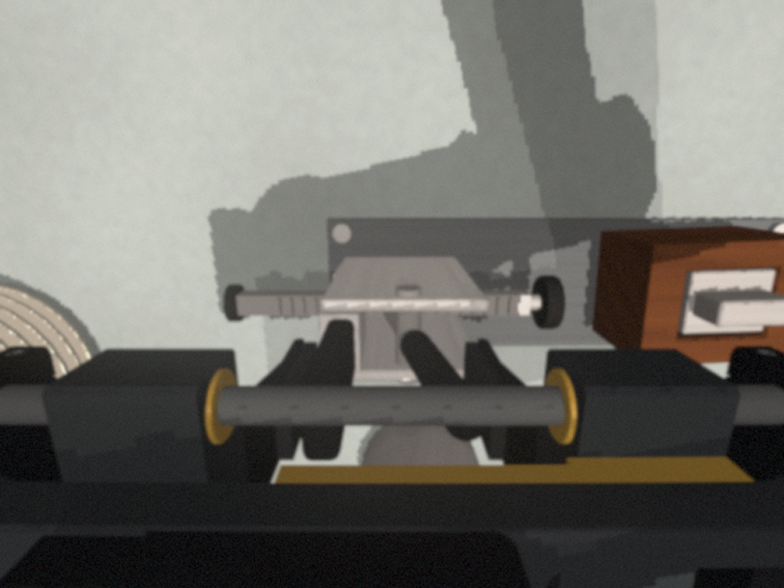

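```bash
python3 -m jog '{"delta_pos":[[-0.3,-1.5,0],[-0.3,-1.8,0],[-0.4,-1.8,0],[-0.4,-1.8,0],[-0.4,-1.8,0],[-0.4,-1.8,0],[-0.4,-1.8,0],[0,-0.8,0],[0,0,0],[0,0,0]],"rot":[[0,0,0],[0,0,0],[0,0,0],[0,0,0],[0,0,0],[0,0,0],[0,0,0],[0,0,0],[0,0,0],[0,0,0]],"grip":[62,58,54,50,46,42,38,35,35,35]}'; python3 - <<'E'
from h import *
s=r.sense();print(s['gripper_width'])
c=cap('wrist','w7.png');cv2.imwrite('pics/w7b.png',np.vstack([cv2.imread('pics/w6.png')[200:500],cv2.resize(c['frame'][:,:,::-1],None,fx=1.4,fy=1.4,interpolation=cv2.INTER_CUBIC)[200:500]]))
E
```

```text
time_s: 11.57
tcp_pos: [0.6245, -0.1376, 0.1532]
ee_rot: [[-0.98, 0.198, 0.004], [0.198, 0.98, 0.004], [-0.003, 0.004, -1.0]]
wrist_force: [-0.1, 11.7, 8.2]
gripper_width: 0.374
0.374451692180673
```

View pics/w7b.png

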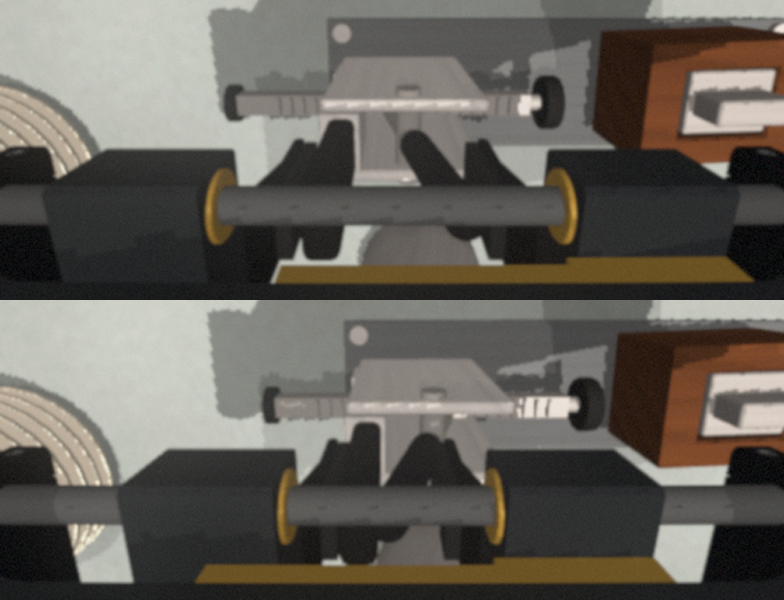

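The pad front moved from column 564 to about 606. I'll compute its advance and refine numerically.

```bash
cat >> h.py <<'E'
yw=np.radians(78.6);X=np.array([np.cos(yw),np.sin(yw),0]);Y=np.array([-X[1],X[0],0]);O=np.array([.6282,-.1183,0])
def cx(c,u,v,z): d=atz(c,u,v,z)-O; return np.array([d@X,d@Y])*1e3
def tcpx(): return (np.array(r.sense()['tcp_pos'])-O)@X*1e3
def padprof(c,x0=70,x1=150,z=.047,y=0,dz=.008):
    # intensity along clamp x at axis height, top-ish of pad (z=.047+dz)
    im=c['frame'].mean(2);xs=np.arange(x0,x1,1.)
    uv=np.array([proj(c,O+X*x/1e3+Y*y/1e3+np.array([0,0,z+dz])) for x in xs],np.float32)
    return xs,cv2.remap(im.astype(np.float32),uv[:,:1],uv[:,1:],cv2.INTER_LINEAR).ravel()
E
python3 - <<'E'
from h import *
c=load('wrist');k=lambda x:(x+.5)/1.4-.5
print('pad front now',cx(c,k(606),k(303),.047),'stand left edge top far corner',cx(c,k(674),k(350),.066),cx(c,k(618),k(235),.006))
print('tcp x',tcpx())
xs,p=padprof(c);print([(int(a),int(b)) for a,b in zip(xs,p)])
E
```

```text
pad front now [108.03338988   0.93861491] stand left edge top far corner [140.63670227 -21.20403565] [131.40877685  35.72094432]
tcp x -19.62779148128793
[(70, 139), (71, 180), (72, 216), (73, 224), (74, 225), (75, 225), (76, 225), (77, 225), (78, 224), (79, 224), (80, 224), (81, 223), (82, 211), (83, 197), (84, 191), (85, 191), (86, 187), (87, 172), (88, 121), (89, 57), (90, 27), (91, 22), (92, 24), (93, 21), (94, 36), (95, 42), (96, 44), (97, 45), (98, 46), (99, 46), (100, 44), (101, 43), (102, 41), (103, 52), (104, 64), (105, 67), (106, 59), (107, 41), (108, 31), (109, 31), (110, 31), (111, 27), (112, 28), (113, 29), (114, 29), (115, 25), (116, 29), (117, 27), (118, 28), (119, 31), (120, 30), (121, 33), (122, 31), (123, 30), (124, 27), (125, 25), (126, 28), (127, 31), (128, 30), (129, 28), (130, 27), (131, 30), (132, 27), (133, 31), (134, 27), (135, 30), (136, 27), (137, 24), (138, 34), (139, 48), (140, 66), (141, 77), (142, 78), (143, 78), (144, 78), (145, 80), (146, 80), (147, 79), (148, 80), (149, 79)]
```

```bash
python3 -m jog '{"delta_pos":[[0.4,1.9,0],[0.4,1.9,0],[0.4,1.9,0],[0.4,1.9,0],[0.4,1.9,0],[0.4,1.8,0],[0.2,1.8,0],[0,0,0],[0,0,0]],"rot":[[0,0,0],[0,0,0],[0,0,0],[0,0,0],[0,0,0],[0,0,0],[0,0,0],[0,0,0],[0,0,0]],"grip":[45,52,60,68,70,70,70,70,70]}'; cat > m.py <<'E'
from h import *
s=r.sense();c=cap('wrist');xs,p=padprof(c,60,140)
# rod-to-pad bright->dark edge: last bright (>110) before pad
j=np.where((p[:-1]>100)&(p[1:]<=100))[0];print('width mm',s['gripper_width']*87,'tcpx',tcpx(),'edges',xs[j],'F',s['wrist_force'].round(1) if hasattr(s['wrist_force'],'round') else s['wrist_force'])
E
python3 m.py
```

```text
time_s: 12.37
tcp_pos: [0.6253, -0.1269, 0.1507]
ee_rot: [[-0.98, 0.199, -0.002], [0.199, 0.98, 0.0], [0.002, -0.0, -1.0]]
wrist_force: [0.5, 1.8, -2.1]
gripper_width: 0.696
width mm 60.55720671436373 tcpx -8.99679533907786 edges [88.] F [ 0.5  1.8 -2.1]
```

```bash
python3 -m jog '{"delta_pos":[[-0.3,-1.5,0],[-0.3,-1.8,0],[-0.4,-1.8,0],[-0.4,-1.8,0],[-0.4,-1.8,0],[-0.4,-1.8,0],[-0.4,-1.8,0],[0,-0.8,0],[0,0,0],[0,0,0]],"rot":[[0,0,0],[0,0,0],[0,0,0],[0,0,0],[0,0,0],[0,0,0],[0,0,0],[0,0,0],[0,0,0],[0,0,0]],"grip":[62,58,54,50,46,42,38,35,34,33]}'; python3 m.py
```

```text
time_s: 13.25
tcp_pos: [0.6246, -0.1376, 0.1534]
ee_rot: [[-0.98, 0.198, 0.004], [0.198, 0.98, 0.004], [-0.004, 0.004, -1.0]]
wrist_force: [-2.2, 12.6, 7.7]
gripper_width: 0.374
width mm 32.557470395350556 tcpx -19.632788804080725 edges [95.] F [-2.2 12.6  7.7]
```

```bash
python3 -m jog '{"delta_pos":[[0,0,0],[0,0,0],[0,0,0]],"rot":[[0,0,0],[0,0,0],[0,0,0]],"grip":[28,26,26]}'; python3 m.py; python3 -m jog '{"delta_pos":[[0.4,1.9,0],[0.4,1.9,0],[0.4,1.9,0],[0.4,1.9,0],[0.4,1.9,0],[0.4,1.8,0],[0.2,1.8,0],[0,0,0],[0,0,0],[0,0,0]],"rot":[[0,0,0],[0,0,0],[0,0,0],[0,0,0],[0,0,0],[0,0,0],[0,0,0],[0,0,0],[0,0,0],[0,0,0]],"grip":[45,52,60,68,74,76,76,76,76,76]}';python3 m.py
```

```text
time_s: 13.55
tcp_pos: [0.6246, -0.1376, 0.1534]
ee_rot: [[-0.98, 0.198, 0.004], [0.198, 0.98, 0.004], [-0.004, 0.004, -1.0]]
wrist_force: [-1.3, 11.9, 7.6]
gripper_width: 0.376
width mm 32.7324335632958 tcpx -19.62822830470019 edges [95.] F [-1.3 11.9  7.6]
time_s: 14.43
tcp_pos: [0.6256, -0.1271, 0.1512]
ee_rot: [[-0.98, 0.199, -0.001], [0.199, 0.98, -0.0], [0.001, -0.0, -1.0]]
wrist_force: [-0.0, 1.1, -0.1]
gripper_width: 0.758
width mm 65.95293961426951 tcpx -9.198356445567633 edges [95.] F [-0.   1.1 -0.1]
```

```bash
python3 -m jog '{"delta_pos":[[-0.3,-1.5,0],[-0.3,-1.8,0],[-0.4,-1.8,0],[-0.4,-1.8,0],[-0.4,-1.8,0],[-0.4,-1.8,0],[-0.4,-1.8,0],[0,-0.8,0],[0,0,0],[0,0,0]],"rot":[[0,0,0],[0,0,0],[0,0,0],[0,0,0],[0,0,0],[0,0,0],[0,0,0],[0,0,0],[0,0,0],[0,0,0]],"grip":[62,58,54,50,46,42,38,35,34,33]}'; python3 m.py; python3 -c "
from h import *
c=load('wrist');xs,p=padprof(c,80,145);print([(int(a),int(b)) for a,b in zip(xs,p)])"
```

```text
time_s: 15.32
tcp_pos: [0.6249, -0.1378, 0.154]
ee_rot: [[-0.98, 0.197, 0.005], [0.197, 0.98, 0.003], [-0.005, 0.004, -1.0]]
wrist_force: [-1.2, 9.5, 7.4]
gripper_width: 0.372
width mm 32.36915139131807 tcpx -19.746336376629404 edges [109.] F [-1.2  9.5  7.4]
[(80, 222), (81, 222), (82, 203), (83, 148), (84, 125), (85, 170), (86, 213), (87, 221), (88, 222), (89, 218), (90, 188), (91, 140), (92, 167), (93, 208), (94, 219), (95, 222), (96, 221), (97, 221), (98, 219), (99, 221), (100, 221), (101, 221), (102, 216), (103, 205), (104, 193), (105, 189), (106, 185), (107, 174), (108, 147), (109, 107), (110, 53), (111, 24), (112, 16), (113, 20), (114, 21), (115, 28), (116, 38), (117, 43), (118, 40), (119, 42), (120, 41), (121, 42), (122, 42), (123, 42), (124, 40), (125, 37), (126, 32), (127, 30), (128, 29), (129, 27), (130, 26), (131, 31), (132, 30), (133, 29), (134, 28), (135, 29), (136, 30), (137, 31), (138, 31), (139, 48), (140, 67), (141, 77), (142, 81), (143, 77), (144, 80)]
```

```bash
python3 -m jog '{"delta_pos":[[0.4,1.9,0],[0.4,1.9,0],[0.4,1.9,0],[0.4,1.9,0],[0.4,1.9,0],[0.4,1.8,0],[0.2,1.8,0],[0,0,0],[0,0,0],[0,0,0]],"rot":[[0,0,0],[0,0,0],[0,0,0],[0,0,0],[0,0,0],[0,0,0],[0,0,0],[0,0,0],[0,0,0],[0,0,0]],"grip":[45,52,60,68,74,76,76,76,76,76]}';python3 m.py;  python3 -m jog '{"delta_pos":[[-0.3,-1.5,0],[-0.3,-1.5,0],[-0.3,-1.6,0],[-0.3,-1.6,0],[-0.3,-1.6,0],[-0.3,-1,0],[0,0,0],[0,0,0],[0,0,0]],"rot":[[0,0,0],[0,0,0],[0,0,0],[0,0,0],[0,0,0],[0,0,0],[0,0,0],[0,0,0],[0,0,0]],"grip":[62,58,54,50,48,48,48,48,48]}'; python3 m.py
```

```text
time_s: 16.2
tcp_pos: [0.6255, -0.1271, 0.1511]
ee_rot: [[-0.98, 0.199, -0.001], [0.199, 0.98, 0.0], [0.001, -0.0, -1.0]]
wrist_force: [0.1, 1.2, -0.7]
gripper_width: 0.759
width mm 66.02964078516558 tcpx -9.134804183926262 edges [109.] F [ 0.1  1.2 -0.7]
time_s: 17.0
tcp_pos: [0.6256, -0.1336, 0.1533]
ee_rot: [[-0.98, 0.198, 0.005], [0.198, 0.98, 0.003], [-0.004, 0.004, -1.0]]
wrist_force: [0.3, 9.9, 5.0]
gripper_width: 0.483
width mm 42.01114066897695 tcpx -15.463231278801315 edges [115.] F [0.3 9.9 5. ]
```

```bash
python3 -m jog '{"delta_pos":[[0,0,0],[-0.2,-0.8,0],[0,0,0],[0,0,0]],"rot":[[0,0,0],[0,0,0],[0,0,0],[0,0,0]],"grip":[46,44,44,44]}'; python3 m.py;python3 -m jog '{"delta_pos":[[-0.2,-0.8,0],[0,0,0],[0,0,0],[0,0,0]],"rot":[[0,0,0],[0,0,0],[0,0,0],[0,0,0]],"grip":[41,41,41,41]}'; python3 m.py
```

```text
time_s: 17.38
tcp_pos: [0.6254, -0.1347, 0.1535]
ee_rot: [[-0.98, 0.198, 0.005], [0.198, 0.98, 0.002], [-0.004, 0.003, -1.0]]
wrist_force: [-0.9, 8.0, 6.6]
gripper_width: 0.447
width mm 38.853734673977065 tcpx -16.691994082403554 edges [118.] F [-0.9  8.   6.6]
time_s: 17.77
tcp_pos: [0.6251, -0.136, 0.1538]
ee_rot: [[-0.98, 0.198, 0.005], [0.198, 0.98, 0.002], [-0.004, 0.003, -1.0]]
wrist_force: [-0.7, 6.9, 6.7]
gripper_width: 0.411
width mm 35.78127774562377 tcpx -17.97816244550605 edges [119.] F [-0.7  6.9  6.7]
```

```bash
sed -i "s/'edges',xs\[j\]/'edges',[round(float(xs[i]+(p[i]-100)\/(p[i]-p[i+1])),1) for i in j]/; s/60,140/60,145/" m.py; cat >> m.py <<'E'
q,w=padprof(c,128,160);k=np.where((w[:-1]<58)&(w[1:]>=58))[0];print('stand top edge',[round(float(q[i]+(58-w[i])/(w[i+1]-w[i])),1) for i in k])
E
python3 -m jog '{"delta_pos":[[-0.2,-0.8,0],[0,0,0],[0,0,0],[0,0,0]],"rot":[[0,0,0],[0,0,0],[0,0,0],[0,0,0]],"grip":[37,37,37,37]}'; python3 m.py
python3 -m jog '{"delta_pos":[[0.3,1.6,0],[0.4,1.9,0],[0.4,1.8,0],[0.4,1.7,0],[0.3,1.7,0],[0.3,1.6,0],[0.2,1,0],[0,0,0],[0,0,0],[0,0,0]],"rot":[[0,0,0],[0,0,0],[0,0,0],[0,0,0],[0,0,0],[0,0,0],[0,0,0],[0,0,0],[0,0,0],[0,0,0]],"grip":[45,52,60,68,74,76,76,76,76,76]}';python3 m.py
```

```text
time_s: 18.15
tcp_pos: [0.6249, -0.1374, 0.1539]
ee_rot: [[-0.98, 0.198, 0.005], [0.198, 0.98, 0.001], [-0.004, 0.002, -1.0]]
wrist_force: [-1.2, 5.2, 6.4]
gripper_width: 0.373
width mm 32.41297349346287 tcpx -19.486097401394886 edges [120.9] F [-1.2  5.2  6.4]
stand top edge [140.7]
time_s: 19.03
tcp_pos: [0.6255, -0.1269, 0.1511]
ee_rot: [[-0.98, 0.199, -0.001], [0.199, 0.98, 0.0], [0.001, -0.0, -1.0]]
wrist_force: [-0.5, 1.1, -0.1]
gripper_width: 0.759
width mm 66.03592726689037 tcpx -8.951608016565203 edges [120.3] F [-0.5  1.1 -0.1]
stand top edge [140.4]
```

```bash
python3 -m jog '{"delta_pos":[[-0.2,-1.1,0],[-0.3,-1.4,0],[-0.2,-1.2,0],[0,0,0],[0,0,0],[0,0,0]],"rot":[[0,0,0],[0,0,0],[0,0,0],[0,0,0],[0,0,0],[0,0,0]],"grip":[66,62,58,58,58,58]}'; python3 m.py;python3 -m jog '{"delta_pos":[[-0.2,-0.8,0],[-0.2,-0.8,0],[0,0,0],[0,0,0],[0,0,0]],"rot":[[0,0,0],[0,0,0],[0,0,0],[0,0,0],[0,0,0]],"grip":[56,54,54,54,54]}'; python3 m.py
```

```text
time_s: 19.58
tcp_pos: [0.6257, -0.1307, 0.1521]
ee_rot: [[-0.98, 0.198, 0.002], [0.198, 0.98, -0.0], [-0.002, 0.0, -1.0]]
wrist_force: [1.1, 2.9, 2.4]
gripper_width: 0.585
width mm 50.894365305806616 tcpx -12.65308715969191 edges [120.3] F [1.1 2.9 2.4]
stand top edge [140.3]
time_s: 20.05
tcp_pos: [0.6252, -0.1321, 0.1519]
ee_rot: [[-0.98, 0.198, 0.001], [0.198, 0.98, 0.0], [-0.001, 0.0, -1.0]]
wrist_force: [2.4, 5.1, 4.2]
gripper_width: 0.543
width mm 47.227156094516666 tcpx -14.117865258837172 edges [120.1] F [2.4 5.1 4.2]
stand top edge [140.5]
```

```bash
python3 -m jog '{"delta_pos":[[0,0,0],[0,0,0],[0,0,0],[0,0,0]],"rot":[[0,0,0],[0,0,0],[0,0,0],[0,0,0]],"grip":[52,50,50,50]}'; python3 m.py;python3 -m jog '{"delta_pos":[[0,-0.6,0],[0,-0.6,0],[0,0,0],[0,0,0]],"rot":[[0,0,0],[0,0,0],[0,0,0],[0,0,0]],"grip":[48,46,46,46]}'; python3 m.py
```

```text
time_s: 20.43
tcp_pos: [0.6252, -0.132, 0.152]
ee_rot: [[-0.98, 0.198, 0.001], [0.198, 0.98, 0.0], [-0.001, 0.0, -1.0]]
wrist_force: [1.7, 4.4, 4.7]
gripper_width: 0.502
width mm 43.691892420347045 tcpx -14.07825076800619 edges [120.8] F [1.7 4.4 4.7]
stand top edge [140.4]
time_s: 20.82
tcp_pos: [0.6249, -0.1335, 0.152]
ee_rot: [[-0.98, 0.199, 0.001], [0.199, 0.98, 0.0], [-0.001, 0.001, -1.0]]
wrist_force: [1.4, 2.7, 4.7]
gripper_width: 0.465
width mm 40.488744294933284 tcpx -15.567505107847715 edges [121.0] F [1.4 2.7 4.7]
stand top edge [140.6]
```

```bash
cat >> m.py <<'E'
def teeth():
    im=c['frame'].mean(2).astype(np.float32);x=np.arange(60,112,.5)
    uv=np.array([proj(c,O+X*a/1e3+np.array([0,0,.055])) for a in x],np.float32);p=cv2.remap(im,uv[:,:1],uv[:,1:],cv2.INTER_LINEAR).ravel()
    return [float(x[i]) for i in range(2,len(x)-2) if p[i]==p[i-2:i+3].min() and p[i]<175]
print('teeth',teeth())
E
python3 m.py; python3 -m jog '{"delta_pos":[[0,-0.6,0],[0,-0.6,0],[0,0,0],[0,0,0]],"rot":[[0,0,0],[0,0,0],[0,0,0],[0,0,0]],"grip":[44,42.5,42.5,42.5]}'; python3 m.py
```

```text
width mm 40.2668907144102 tcpx -15.61556676542659 edges [121.0] F [1.3 2.9 6.1]
stand top edge [140.6]
teeth [62.5, 69.5, 76.0, 83.5, 90.5, 97.5, 104.5]
time_s: 21.25
tcp_pos: [0.6247, -0.1349, 0.1522]
ee_rot: [[-0.98, 0.199, 0.001], [0.199, 0.98, 0.001], [-0.001, 0.001, -1.0]]
wrist_force: [-0.4, 1.2, 5.9]
gripper_width: 0.431
width mm 37.481720859275946 tcpx -16.962418333448227 edges [121.4] F [-0.4  1.2  5.9]
stand top edge [140.6]
teeth [63.5, 71.0, 78.0, 85.0, 91.5, 99.0, 105.5]
```

```bash
python3 -m jog '{"delta_pos":[[0,-0.5,0],[0,0,0],[0,0,0],[0,0,0]],"rot":[[0,0,0],[0,0,0],[0,0,0],[0,0,0]],"grip":[41,41,41,41]}'; python3 m.py; python3 - <<'E'
from h import *
c=load('wrist');a=cv2.resize(c['frame'][140:270,210:,::-1],None,fx=2.25,fy=2.25,interpolation=cv2.INTER_CUBIC)
t=vision.capture('top')['frame'][180:230,235:350,::-1];b=cv2.resize(t,None,fx=6,fy=6,interpolation=cv2.INTER_CUBIC)
o=np.zeros((a.shape[0]+b.shape[0],790,3),np.uint8);o[:a.shape[0],:a.shape[1]]=a;o[a.shape[0]:,:b.shape[1]]=b;cv2.imwrite('pics/fin.png',o);print(o.shape)
E
```

```text
time_s: 21.63
tcp_pos: [0.6245, -0.1356, 0.1523]
ee_rot: [[-0.98, 0.199, 0.001], [0.199, 0.98, 0.0], [-0.0, 0.001, -1.0]]
wrist_force: [-0.8, 3.2, 9.4]
gripper_width: 0.419
width mm 36.43750034107681 tcpx -17.690177848948633 edges [121.4] F [-0.8  3.2  9.4]
stand top edge [140.8]
teeth [64.0, 71.5, 78.0, 85.5, 92.0, 99.0, 105.5]
(592, 790, 3)
```

View pics/fin.png

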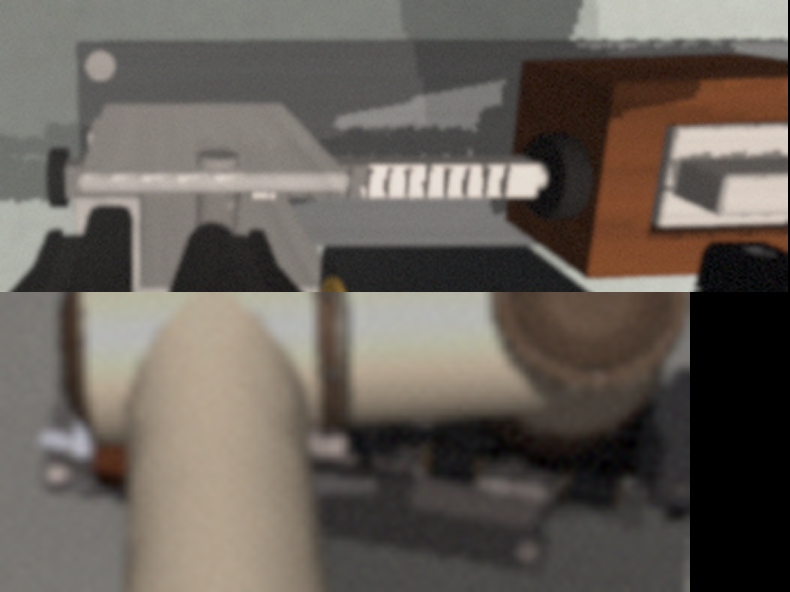

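The jaw pad bears on the straightened stand, with the rest flush. The nose looks compressed by about 2.5 mm (about 15 N). I'll hold briefly, recheck, and hand in.

```bash
python3 -m jog '{"delta_pos":[[0,0,0],[0,0,0],[0,0,0],[0,0,0],[0,0,0],[0,0,0]],"rot":[[0,0,0],[0,0,0],[0,0,0],[0,0,0],[0,0,0],[0,0,0]],"grip":[41,41,41,41,41,41]}'; python3 m.py; python3 -c "
from h import *
finish_job()"
```

```text
time_s: 22.23
tcp_pos: [0.6245, -0.1356, 0.1524]
ee_rot: [[-0.98, 0.199, 0.001], [0.199, 0.98, 0.0], [-0.0, 0.001, -1.0]]
wrist_force: [-1.1, 2.4, 7.1]
gripper_width: 0.414
width mm 36.002795472861266 tcpx -17.745904936165353 edges [121.4] F [-1.1  2.4  7.1]
stand top edge [140.7]
teeth [64.0, 71.5, 78.0, 85.0, 92.0, 99.0, 105.5]
the job is handed in; nothing more can be done
```

I seated the rest in the recess and closed the jaw on the stand with five trigger strokes. I handed the job in at about 22 s with the trigger still squeezed. No verdict is reported.

- **Rest:** I gripped it by the rib and lowered it into the recess. It came to a hard stop at the height expected when seated. I then pushed on the rib top with closed fingers. The fingertips touched about 0.5 mm above the nominal height, which is within tolerance.
- **Clamp:** The first four strokes were full. I took the last one in small steps until the pad stopped moving while the rod still advanced. In the last picture the pad is on the stand, the stand looks straight, and the rest still looks flush.
- **Clamping force:** I estimate about 13–17 N at the jaw (nose compressed about 2–3 mm). This comes from the gap between the rod teeth and the pad in the wrist images, good to about 0.5 mm, because there is no direct force reading.
- **Final hold:** It was steady over the last half second: the pad and stand edge did not move, and the fingers closed by about 0.4 mm.
- **Not confirmed:** I did not see the contact with the anvil directly. The arm hid that area in the last top view, so I infer it from the stand no longer moving while the nose compressed. I did not measure the other bar things at the end.
- **Disagreement:** The second stroke seemed to move the rod only about 7.5 mm, against the stated 11–19 mm. My image scale reads about 12% short, and some ratchet play may account for the rest.

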